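# Block out the gap in a packed carrier

### The arm

A 6-joint arm with a two-finger parallel gripper is mounted at the origin on a cart in front of the work surface, level with it; the furniture and walls round the work are solid. World frame = base frame: x ahead of the robot, y to its left, z up, the work surface at z = 0. Lengths are in m, angles in rad, forces in N, time in s.
With the tool pointing down it reaches from about 0.35 to 0.775 m from the base axis. Payload 5.5 kg.
Tool frame: the origin (TCP) lies on the front face of the gripper's body, between the roots of the fingers; the fingertips stand 73 mm ahead of it and the grasp point (between the pads) lies 54 mm ahead of it (tip_extent is the distance from the TCP to the fingertips, in m); z points along the fingers, y is the line along which they close (so a half turn about z gives the same grasp; the last joint's range is limited). The gripper opens to 85 mm and grips with 20 to 120 N. Pads are 22 mm wide; open, the fingers measure 114 mm over their backs; the gripper's body (76 mm by 85 mm) begins 54 mm behind the grasp point. The pads swing forward as they close: fully open they stand 13 mm farther back than shut.
Start: joints at [-1.245, 0.313, 0.046, 1.304, 0, 1.431], TCP at [0.258, -0.514, 0.304] pointing down, gripper open.
Joint ranges: [-2.76, 2.76], [-0.86, 1.69], [-1.03, 1.26], [-2.2, 2.34], [-1.47, 1.5], [-3.14, 3.14]. Speed limits (rad/s): [2.57, 2.57, 3.14, 3.14, 3.14, 3.14].

### API

Orientations are given as a unit quaternion [w, x, y, z].
In Python, from workcell import read_state, grab_frame, sign_off, tip_extent gives the robot as it stands.
- The arm moves only by the tool play_rows, never from a script. Its argument "rows" is a list of rows, each an object with "translation": the shift along the world's x, y, z as a fraction of full scale, a list of three; "angular": the turn, a rotation vector about the world's x, y, z as a fraction of full scale, a list of three. In form: [{"translation": [tx, ty, tz], "angular": [wx, wy, wz]}, ...]. A call has 1 to 20 rows; each row is the pose to reach, as a shift and turn from the pose commanded when the call began, turning the shorter way round; what a row does not reach only later rows make up. Full scale, the value 1, is 0.2 m for a shift and 360 degrees for a turn. A row lasts 1/10 s, in which the tool goes at most 50 mm and 8.59 degrees, less where a joint would pass 70% of its speed; a pose out of reach is approached as far as the arm can. A call with a number of a shift or a turn outside -1 to 1 is refused whole. A call with a gripper value outside its range is refused whole. "fingers" is the gripper's target within -1 to 1 (shut at 1, half-way at 0, fully open at -1), set as the call begins (left out, the last holds). The fingers move at their own pace and stop on an object; "squeeze" is the grip in N (left out, the last holds). Time passes only in rows, so rows that repeat a pose let the fingers close. It gives the time, the measured TCP pose, the force, the opening and the grip force at its end, in the units of the state.
- read_state(): the state, without advancing time (a new reading comes with each control period).
- grab_frame(name): name is "scene" or "top" or "wrist"; returns a dict with "frame" (420x560x3 uint8, blue, green, red), "z_map" (420x560 float32, m along the optical axis (not along the pixel's ray), 0 where there is no reading), "fx", "fy", "cx", "cy" (pixels), "R" (3x3) and "t" (3): a world point X has camera coordinates R X + t. Camera axes: x right, y down, z forward; pixel columns grow to the right and rows downward; lengths in m; the calibration is good to about 2 mm. A picture is of the moment at which its call begins.
- sign_off(): hands the job in; it is judged then, once.
The state is a dict: "time": time; "q": joint angles; "qvel": joint speeds; "joint_efforts": joint torques, N m; "position": TCP position; "orientation": TCP orientation; "contact_force": force on the tool from outside, world axes, zero at the start; "torque": the same for the moment, N m; "width": finger opening in m; "gripper_force": force on a finger pad.
Only numpy, scipy, OpenCV 4.12 (cv2) and the standard library are available. Lean on these libraries where they do the work, as an engineer would, in place of code of your own. Each camera call takes 0.05 s, during which the arm holds its last target. There are 200 camera calls.

### The job

The lilac kit carton is loose in its bay of the white carrier. Push it back against the sprung plate at the far end, then fill the gap left at the low front edge with the orange filler block, stood on edge and pressed fully down to the bay floor, so that the plate clamps carton and block and nothing can shift. Leave the things standing around undisturbed.

Things in the scene. Friction and masses are not known exactly. Their poses are not given: they have to be found in the camera images.
- carrier: White open carrier, fixed, 154 (x) x 186 (y) x 105 mm high. Origin at bench level midway between its end walls; x runs along its two bays from the low front edge (robot side) to the far end, z up. Walls and floor 5 mm. Only the +y bay is worked on (see bay_front); the -y bay is packed already (dark blue tip box, 76 mm high). Front edge 45 mm high, far wall 75 mm, sides and divider 105 mm.
- bay_front (a point): In the open bay: point on its floor (5 mm above the bench), on its centre line, at the inner face of the front edge (72 mm before, 52 mm left of the carrier's origin). Axes as the carrier's. From here the bay is 144 mm long (x) and 70 mm wide (y -35 to +35); its side walls rise 100 mm above this point, the front edge 40 mm.
- clamp_plate (a joint): Sprung rubber-faced steel plate (60 wide, 11 to 57 mm above the bench) before the far wall of the open bay. 0 at rest, its face then 131 mm from the front edge's inner face; grows as it is pushed to the far end, at most 0.006 m. Spring 1 N per mm from 0. Carton and block together are 134 mm long: it gives 3 mm when both are in.
- kit_carton: Lilac carton, 100 (its x, along the bay) x 66 x 60 mm high, about 0.2 kg, loose on the floor of the open bay, 2 mm play each side; top 65 mm above the bench. Origin at the centre of its underside. At the start it stands too near the front edge for the block to go in; it slides easily and its front face can be pushed above the low front edge.
- filler_block: Orange plastic block, square 66 x 66 mm, 34 thick (its z), about 0.11 kg, lying flat. x, y along its edges. Origin at the centre of one broad face (the underside at first). Both broad faces are bevelled all round, 5 mm of thickness over 10 mm: they are flat over the middle 46 x 46 mm, edge faces are 24 mm wide, so any edge is a tapered nose; corners cut 4 mm. The plate resists it: press with 5 to 15 N.
- block_center (a point): Centre of the filler block: 17 mm from the broad faces, 33 mm from each edge. Seated in the bay (on edge, broad faces to the front edge and the carton) it is 33 mm above the bay floor and 17 mm behind the front edge, and the block's top is 71 mm above the bench. Axes as the block's.
- timer: Bystander: white bench timer, 47 x 68 x 66 mm. Origin at the centre of its underside.
- white_rack: Bystander: white tube rack with small tubes, 78 x 146 x 50 mm. Origin at the centre of its underside.
- amber_bottle: Bystander: amber bottle with black cap, 58 mm across, 115 mm high. Origin at the centre of its underside.
- marker: Bystander: white marker pen with blue cap lying on the bench, 134 mm long, 12 mm thick.
- thermal_cycler: Obstacle: the white thermal cycler, 390 (its x) x 230 x 205 mm high, fixed between the block (to its left) and the carrier (to its right). Origin near the centre of its underside; its front is towards the robot. Carry things round its front or well above it.
Things that resemble listed ones, but are neither listed nor needed, are in the scene too. Leave any red look-alike of the kit_carton alone. Of the things shaped like the filler_block, the orange one is meant.

How it is judged:
At the end, for the whole second after the job is handed in: Block on edge at the front edge, centre within 4 mm of seated height and 11 to 23 mm behind the edge's inner face, faces square to the bay within 0.1 rad; carton flat on the bay floor (6 mm, 0.08 rad); sprung plate pressed back over 1.5 mm; both at rest (z of block_center in the frame of bay_front between 0.028 and 0.037 m and x of block_center in the frame of bay_front between 0.011 and 0.023 m and angle between the z axis of filler_block and the x axis of carrier, either way round below 0.1 rad and z of kit_carton in the frame of bay_front below 0.006 m and angle between kit_carton's own z axis and vertical below 0.08 rad and value of joint clamp_plate above 0.0015 m and linear speed of each of filler_block, kit_carton below 0.01 m/s); the robot touches nothing.
It fails at once if a bystander is shifted by more than 25 mm (distance of any of timer, white_rack, amber_bottle, marker from where it was at the start of the episode above 0.025 m).
It also fails if it takes over 72 s, if anything falls off the work surface, if the arm or the gripper's body presses on something with over 40 N, if the wrist force passes 120 N, or if a joint passes its speed limit or range.

## Working session

There is one attempt and no reset: what is moved stays moved. The work goes in short steps, Python scripts to look and compute and a tool call to move; the robot and the scene stay as the last step left them, time stands still between calls to the robot, and variables do not carry over. Pictures are saved under pics/ and viewed, at most 10 in all, crops included, and the job is handed in when it is done.

Besides the shell and the picture viewer there is one more tool, called as name([rows], argument=value, ...), one row to a line, values as JSON. play_rows: Moves the arm, as the interface text tells. Shift numbers are shares of 0.2 m and turn numbers shares of 360 degrees, none past 1 either way. Its arguments: {"type":"object","properties":{"rows":{"type":"array","items":{"type":"object","properties":{"translation":{"type":"array","items":{"type":"number"}},"angular":{"type":"array","items":{"type":"number"}}}}},"fingers":{"type":"number"},"squeeze":{"type":"number"}},"required":["rows"]}

```bash
mkdir -p pics
cat > h.py <<'E'
import numpy as np, cv2
from workcell import read_state, grab_frame, sign_off, tip_extent
def cloud(f):
    z=f["z_map"]; v,u=np.indices(z.shape)
    P=np.stack([(u-f["cx"])/f["fx"]*z,(v-f["cy"])/f["fy"]*z,z],-1)
    return (P-f["t"])@f["R"]   # R^T (P-t)
E
python3 - <<'E'
from h import *
s=read_state(); print({k:np.round(v,3) for k,v in s.items()}, tip_extent)
for n in("scene","top"):
    f=grab_frame(n); cv2.imwrite(f"pics/{n}0.png",f["frame"]); np.savez(f"{n}0.npz",**f)
    print(n,f["fx"],np.round(f["R"],3).tolist(),np.round(f["t"],3))
E
```

```text
{'time': np.float64(0.0), 'q': array([-1.245,  0.314,  0.045,  1.304,  0.   ,  1.431]), 'qvel': array([-0.001, -0.001,  0.001, -0.002, -0.001, -0.001]), 'joint_efforts': array([ 5.0000e-03, -4.8062e+01,  2.9854e+01,  1.9000e-02,  0.0000e+00,
        0.0000e+00]), 'position': array([ 0.258, -0.513,  0.303]), 'orientation': array([-0.001,  0.973,  0.231, -0.   ]), 'contact_force': array([ 0.277,  0.024, -0.255]), 'torque': array([-0.026, -0.008, -0.007]), 'gripper_force': np.float64(0.0), 'width': np.float64(0.086)} 0.0726
scene 412.2075359410208 [[-0.727, -0.686, -0.019], [-0.492, 0.541, -0.683], [0.479, -0.487, -0.731]] [0.39  0.32  1.226]
top 448.5116327490678 [[0.362, -0.932, -0.001], [-0.777, -0.301, -0.552], [0.514, 0.2, -0.834]] [-0.192  0.433  1.768]
```

View pics/scene0.png

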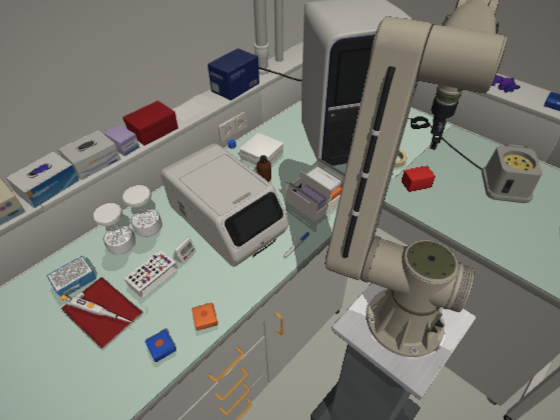

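View pics/top0.png

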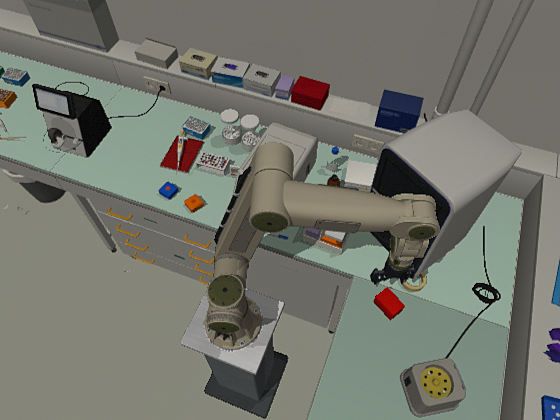

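Scene view: the filler candidates are orange (205,316), blue (160,345) and an orange item by the carrier (330,190). The carton candidates are the lilac one in the carrier (310,195), red (418,178), and lilac on the shelf (122,138). I choose orange at (205,316) and lilac in the carrier, and check both with one crop.

Run:
```python
from h import *
f=dict(np.load("scene0.npz")); C=cloud(f); I=f["frame"]
a=cv2.resize(I[140:260,230:370],None,fx=4,fy=4,interpolation=cv2.INTER_CUBIC)
b=cv2.resize(I[290:365,140:235],None,fx=2.4,fy=2.4)
out=np.zeros((480,790,3),np.uint8); out[:480,:560]=a; out[:b.shape[0],562:562+b.shape[1]]=b
cv2.imwrite("pics/crop1.png",out)
hsv=cv2.cvtColor(I,cv2.COLOR_BGR2HSV)
m=cv2.inRange(hsv,(5,150,120),(18,255,255)); n,l,st,ce=cv2.connectedComponentsWithStats(m)
for i in range(1,n):
    if st[i,4]>60: 
        P=C[l==i]; print("orange",st[i],P.min(0).round(3),P.max(0).round(3))
        if 190<ce[i][0]<220:
            T=P[(P[:,2]>P[:,2].max()-.004)]; print(T.mean(0)); print(cv2.minAreaRect((T[:,:2]*1000).astype(np.float32)))
            Q=P[:,:2]; print("all",cv2.minAreaRect((Q*1000).astype(np.float32)))
# carrier: points in crop with z 0.095-0.11
R=C[150:240,270:350]; 
for lo,hi in((.1,.108),(.07,.08),(.06,.068),(.042,.048)):
    k=(R[...,2]>lo)&(R[...,2]<hi); v,u=np.nonzero(k); P=R[k]
    print(lo,len(P),P.min(0).round(3),P.max(0).round(3), cv2.minAreaRect((P[:,:2]*1000).astype(np.float32)))
lil=cv2.inRange(hsv,(120,25,80),(160,140,255)); n,l,st,ce=cv2.connectedComponentsWithStats(lil)
for i in range(1,n):
    if st[i,4]>40: P=C[l==i]; print("lil",st[i],P.min(0).round(3),P.max(0).round(3))
```

```text
orange [332 186  10  14  72] [ 0.446 -0.281  0.042] [ 0.463 -0.217  0.074]
orange [192 303  25  27 479] [-0.147  0.363  0.006] [0.483 0.692 1.121]
[-0.14665192  0.69154997  1.1214273 ]
((-146.65191650390625, 691.5499877929688), (0.0, 0.0), 0.0)
all ((169.38058471679688, 552.0709228515625), (62.8495979309082, 688.021728515625), 60.966636657714844)
orange [208 348  35  34  93] [ 0.366  0.335 -0.237] [ 0.399  0.468 -0.221]
orange [215 368  32  32  91] [ 0.36   0.335 -0.42 ] [ 0.398  0.469 -0.387]
orange [220 384  29  30  74] [ 0.365  0.336 -0.568] [ 0.4    0.466 -0.549]
0.1 274 [ 0.445 -0.431  0.1  ] [0.633 0.077 0.108] ((523.8572998046875, -175.1495361328125), (164.56423950195312, 511.35797119140625), 8.33772087097168)
0.07 668 [ 0.443 -0.445  0.07 ] [0.73  0.084 0.08 ] ((515.7000732421875, -189.72915649414062), (315.73089599609375, 455.16943359375), 43.70806121826172)
0.06 397 [ 0.446 -0.441  0.06 ] [0.722 0.081 0.068] ((547.6074829101562, -159.09725952148438), (286.91845703125, 490.2797546386719), 29.316373825073242)
0.042 141 [ 0.441 -0.44   0.042] [0.798 0.062 0.048] ((558.9061889648438, -161.37646484375), (308.132568359375, 465.1223449707031), 30.3477783203125)
lil [104 124  34  32 491] [1.03  0.167 0.206] [1.163 0.253 0.276]
lil [301 185  25  19 178] [-0.147 -0.204  0.059] [0.564 0.692 1.121]
```

View pics/crop1.png

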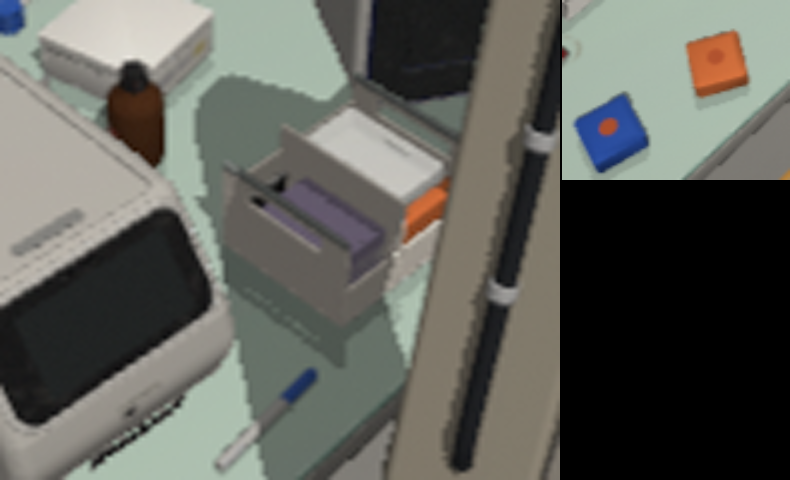

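The crop confirms it: the orange block lies flat at (205,316), with the blue look-alike beside it. The lilac carton sits in the carrier's left (+y) bay. The marker lies in front of the carrier and the bottle behind it on the left. Next I get rough poses with the outliers removed, plus a wrist view.

```bash
cat >> h.py <<'E'
def ray(f,uv,z):
    uv=np.atleast_2d(np.asarray(uv,float)); d=np.c_[(uv[:,0]-f["cx"])/f["fx"],(uv[:,1]-f["cy"])/f["fy"],np.ones(len(uv))]@f["R"]
    c=-f["R"].T@f["t"]; return c+d*((z-c[2])/d[:,2])[:,None]
def orange(f,near=None):
    hsv=cv2.cvtColor(f["frame"],cv2.COLOR_BGR2HSV); m=cv2.inRange(hsv,(4,130,90),(19,255,255))
    m=cv2.morphologyEx(m,cv2.MORPH_CLOSE,np.ones((5,5)))
    n,l,st,ce=cv2.connectedComponentsWithStats(m); return [(st[i],l==i) for i in range(1,n) if st[i,4]>100]
E
python3 - <<'E'
from h import *
f=dict(np.load("scene0.npz")); C=cloud(f); I=f["frame"]
for s,m in orange(f):
    if 180<s[0]<200:
        c=max(cv2.findContours(m.astype(np.uint8),0,1)[0],key=len)[:,0]
        P=C[m]; P=P[np.abs(P[:,2]-.02)<.03]; T=P[P[:,2]>.03]
        print("top",len(T),T.mean(0).round(4),cv2.minAreaRect((T[:,:2]*1000).astype(np.float32)))
        h=cv2.approxPolyDP(c,3,True)[:,0]; print(h.tolist()); print(ray(f,h,.029).round(3).tolist())
R=C[160:222,283:345]
ok=(R[...,0]>.4)&(R[...,0]<.68)&(R[...,1]>-.36)&(R[...,1]<-.1)
for lo,hi in((.1,.108),(.07,.082),(.058,.069),(.04,.048)):
    k=ok&(R[...,2]>lo)&(R[...,2]<hi); P=R[k]
    print(lo,len(P),np.median(P,0).round(3),cv2.minAreaRect((P[:,:2]*1000).astype(np.float32)))
w=grab_frame("wrist"); cw=-w["R"].T@w["t"]; s=read_state()
print("cam",cw-s["position"],w["R"].round(2).tolist(),w["fx"])
# bystanders: rough occupied map near the block
k=(C[...,2]>.012)&(C[...,2]<.2)&(C[...,0]>.2)&(C[...,0]<.8)&(C[...,1]>0.1)&(C[...,1]<.9)
H,_,_=np.histogram2d(C[k][:,0],C[k][:,1],bins=[12,16],range=[[.2,.8],[.1,.9]]); print(H.astype(int))
import cv2; cv2.imwrite("pics/w0.png",w["frame"])
E
```

```text
top 390 [0.4398 0.4011 0.0342] ((440.6993713378906, 401.50567626953125), (62.900115966796875, 65.76783752441406), 61.10069274902344)
[[212, 303], [192, 309], [197, 329], [216, 324]]
[[0.454, 0.359, 0.029], [0.483, 0.413, 0.029], [0.421, 0.445, 0.029], [0.393, 0.397, 0.029]]
0.1 181 [ 0.523 -0.206  0.104] ((519.6432495117188, -221.87216186523438), (189.4351043701172, 152.7342529296875), 86.51606750488281)
0.07 621 [ 0.527 -0.257  0.077] ((520.18359375, -219.75537109375), (184.0086669921875, 156.03976440429688), 86.9050521850586)
0.058 437 [ 0.505 -0.188  0.065] ((527.7937622070312, -242.69659423828125), (167.15769958496094, 243.80528259277344), 5.0412373542785645)
0.04 136 [ 0.458 -0.169  0.045] ((520.79296875, -199.552490234375), (141.59011840820312, 155.5779266357422), 87.23360443115234)
cam [0.0736172  0.03669435 0.07068704] [[0.45, -0.89, -0.0], [-0.85, -0.43, 0.32], [-0.29, -0.14, -0.95]] 306.41556507138137
[[  0   0   0   0   0   0   0   0   0   0   0   0   0   0   0   0]
 [  0   0   0   0   0   0   0   0   0   0   0   0   0   0   0   0]
 [  0   0   0   0   0   0   0   0   0   0   0   0   0   0   0   0]
 [  0   0   0   0   0   4   0   0   0   0   0   0   0   0   0   0]
 [  0   0   0   0   0 162 201   0 136 109   0   0   0   0   0   0]
 [330 273 135   0   0  68  72   0 195 143   0   0   0   0   0   0]
 [338 399 410   0   0   0   0   0   0   5   0   0   0   0   0   0]
 [  2  10 312   0   0   0   0   0   9  14  16   7   0   0   0   0]
 [  0   0 267   0   0  14  22  37  53  93  54  17   0   0   0   0]
 [  0   0 248 184 171 210 209 197  29 101 125  30   0   0   0   0]
 [  1   2 233   0   9  82  88  87  23  47 169  25   0   0   0   0]
 [  0  31 197   0   0   0   0   0  22  45 126  50   0   0   0   0]]
```

play_rows([
  {"translation":[0.1,0.3,0],"angular":[0,0,-0.02]},
  {"translation":[0.2,0.6,0],"angular":[0,0,-0.04]},
  {"translation":[0.3,0.9,0],"angular":[0,0,-0.06]},
  {"translation":[0.35,1,0],"angular":[0,0,-0.083]},
  {"translation":[0.35,1,0],"angular":[0,0,-0.083]},
  {"translation":[0.35,1,0],"angular":[0,0,-0.083]},
], fingers=1)

```text
time: 0.75
position: [0.3287, -0.3114, 0.304]
orientation: [-0.0, 1.0, -0.026, -0.0]
contact_force: [-1.1, 0.0, 0.3]
width: 0.0005
gripper_force: 0.0
```

play_rows([
  {"translation":[0.1,0.25,0]},
  {"translation":[0.2,0.5,0]},
  {"translation":[0.25,0.7,0]},
  {"translation":[0.25,0.7,0]},
  {"translation":[0.25,0.7,0]},
  {"translation":[0.25,0.7,0]},
])

```text
invalid input
```

Run:
```python
from h import *
s=read_state(); print(s["time"],s["position"].round(4),s["orientation"].round(3),s["q"].round(2),s["width"],tip_extent)
w=grab_frame("wrist"); np.savez("w1.npz",**w); cv2.imwrite("pics/w1.png",w["frame"])
C=cloud(w); ok=(C[...,0]>.4)&(C[...,0]<.64)&(C[...,1]>-.36)&(C[...,1]<-.08)
for lo,hi in((.101,.109),(.072,.079),(.061,.069),(.042,.048)):
    k=ok&(C[...,2]>lo)&(C[...,2]<hi); P=C[k]
    print(lo,len(P),np.median(P,0).round(3),cv2.minAreaRect((P[:,:2]*1000).astype(np.float32)))
hsv=cv2.cvtColor(w["frame"],cv2.COLOR_BGR2HSV)
lil=cv2.inRange(hsv,(115,25,50),(165,150,255)); n,l,st,ce=cv2.connectedComponentsWithStats(lil)
for i in range(1,n):
    if st[i,4]>300:
        P=C[l==i]; T=P[(P[:,2]>.06)&(P[:,2]<.07)&(P[:,0]>.4)&(P[:,0]<.65)]; print("lil",st[i],len(T),cv2.minAreaRect((T[:,:2]*1000).astype(np.float32)) if len(T)>20 else "")
k=(C[...,2]>.12)&(C[...,2]<.25)&(C[...,1]>-.15)&(C[...,0]>.3)&(C[...,0]<.75); P=C[k]; print("cycler min",np.percentile(P,[.5,1,5],axis=0).round(3))
```

```text
0.75 [ 0.3287 -0.3114  0.304 ] [-0.     1.    -0.026 -0.   ] [-0.94  0.08 -0.25  1.25  0.    2.26] 0.0005223220998679613 0.0726
0.101 2003 [ 0.467 -0.207  0.106] ((465.9596252441406, -219.5758056640625), (184.0599822998047, 46.79985427856445), 86.97955322265625)
0.072 4108 [ 0.481 -0.251  0.077] ((469.88909912109375, -219.94375610351562), (181.1459197998047, 54.31352996826172), 86.94298553466797)
0.061 5819 [ 0.469 -0.181  0.066] ((471.1366271972656, -221.70901489257812), (177.4070281982422, 57.12757873535156), 86.91633605957031)
0.042 940 [ 0.445 -0.215  0.045] ((459.236083984375, -218.54360961914062), (172.99234008789062, 32.74570846557617), 87.09021759033203)
lil [  70    0   65   56 2997] 2920 ((481.9193420410156, -163.288330078125), (51.95362091064453, 40.80414581298828), 86.80341339111328)Traceback (most recent call last):
  File "<stdin>", line 13, in <module>
    return _quantile_unchecked(
        a, q, axis, out, overwrite_input, method, keepdims, weights)
    return _ureduce(a,
                    func=_quantile_ureduce_func,
    ...<5 lines>...
                    overwrite_input=overwrite_input,
                    method=method)
    r = func(a, **kwargs)
    result = _quantile(arr,
                       quantiles=q,
    ...<2 lines>...
                       out=out,
                       weights=wgt)
    slices_having_nans = np.isnan(arr[-1, ...])
                                  ~~~^^^^^^^^^
IndexError: index -1 is out of bounds for axis 0 with size 0
```

View pics/w1.png

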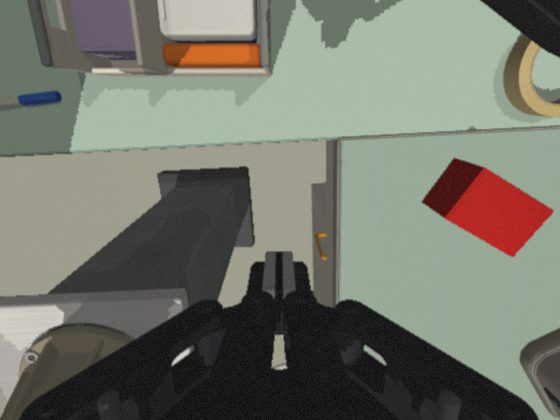

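The wrist view shows the carrier at top left, with the lilac carton at (105,25) close to the front edge. The marker cap is at (40,100). I move closer to see all of the carrier.

play_rows([
  {"translation":[0.1,0.25,0],"angular":[0,0,0]},
  {"translation":[0.15,0.5,0],"angular":[0,0,0]},
  {"translation":[0.2,0.7,0],"angular":[0,0,0]},
  {"translation":[0.25,0.7,0],"angular":[0,0,0]},
  {"translation":[0.25,0.7,0],"angular":[0,0,0]},
])

```text
time: 1.3
position: [0.3794, -0.1743, 0.304]
orientation: [0.001, 1.0, -0.027, 0.0]
contact_force: [0.1, -0.0, 0.3]
width: 0.0004
gripper_force: 0.0
```

```bash
cat > car.py <<'E'
from h import *
import sys
s=read_state(); print(s["time"],s["position"].round(4),s["orientation"].round(3),s["q"].round(2),s["contact_force"].round(1))
w=grab_frame("wrist"); np.savez("w2.npz",**w); cv2.imwrite(sys.argv[1],w["frame"])
C=cloud(w); ok=(C[...,0]>.4)&(C[...,0]<.64)&(C[...,1]>-.36)&(C[...,1]<-.08)
for lo,hi in((.101,.109),(.072,.079),(.042,.048)):
    k=ok&(C[...,2]>lo)&(C[...,2]<hi); P=C[k]
    print(lo,len(P),cv2.minAreaRect((P[:,:2]*1000).astype(np.float32)))
hsv=cv2.cvtColor(w["frame"],cv2.COLOR_BGR2HSV)
lil=cv2.inRange(hsv,(115,25,50),(165,150,255)); n,l,st,ce=cv2.connectedComponentsWithStats(lil)
for i in range(1,n):
    if st[i,4]>300:
        P=C[l==i]; T=P[(P[:,2]>.06)&(P[:,2]<.07)&(P[:,0]>.4)&(P[:,0]<.65)]; print("lil",st[i],len(T),T[:,2].mean() if len(T) else 0,cv2.minAreaRect((T[:,:2]*1000).astype(np.float32)) if len(T)>20 else "")
E
python3 car.py pics/w2.png
```

```text
1.3 [ 0.3794 -0.1743  0.304 ] [ 0.001  1.    -0.027  0.   ] [-0.62  0.01 -0.32  1.24 -0.    2.57] [ 0.1 -0.   0.3]
0.101 3341 ((487.7149658203125, -220.89418029785156), (184.62896728515625, 89.66593933105469), 87.19434356689453)
0.072 9399 ((491.90826416015625, -221.9693145751953), (179.27528381347656, 97.51835632324219), 86.99252319335938)
0.042 854 ((494.9589538574219, -221.85015869140625), (172.4691162109375, 104.71549987792969), 86.89227294921875)
lil [ 229    0   76  102 7256] 7224 0.06570798160896091 ((503.9360046386719, -171.338134765625), (65.74212646484375, 83.56224060058594), 86.91454315185547)
```

View pics/w2.png

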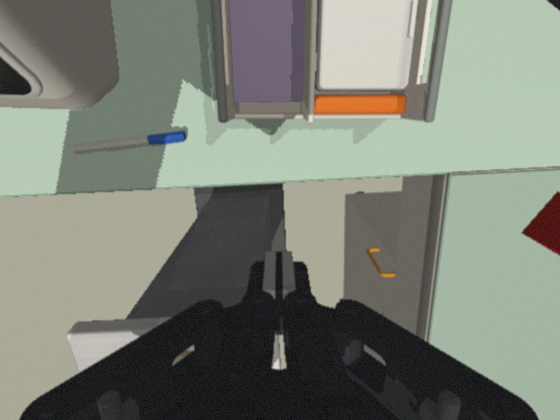

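The view shows the carton (229–305, 0–102) near the front edge, about 11 mm from it by depth. The marker cap is at (165,138). Next I lower the shut fingers in front of the edge, just above it.

play_rows([
  {"translation":[0.228,0.04,-0.2],"angular":[0,0,0]},
  {"translation":[0.228,0.04,-0.4],"angular":[0,0,0]},
  {"translation":[0.228,0.04,-0.6],"angular":[0,0,0]},
  {"translation":[0.228,0.04,-0.8],"angular":[0,0,0]},
  {"translation":[0.228,0.04,-0.9],"angular":[0,0,0]},
  {"translation":[0.228,0.04,-0.9],"angular":[0,0,0]},
  {"translation":[0.228,0.04,-0.9],"angular":[0,0,0]},
])

```text
time: 2.05
position: [0.4237, -0.1673, 0.124]
orientation: [-0.0, 1.0, -0.029, -0.0]
contact_force: [-0.3, 0.7, 0.4]
width: -0.0002
gripper_force: 0.0
```

play_rows([
  {"translation":[0.06,-0.003,0],"angular":[0,0,0]},
  {"translation":[0.1,-0.006,0],"angular":[0,0,0]},
  {"translation":[0.12,-0.007,0],"angular":[0,0,0]},
  {"translation":[0.14,-0.008,0],"angular":[0,0,0]},
  {"translation":[0.16,-0.009,0],"angular":[0,0,0]},
  {"translation":[0.18,-0.01,0],"angular":[0,0,0]},
  {"translation":[0.2,-0.011,0],"angular":[0,0,0]},
  {"translation":[0.22,-0.012,0],"angular":[0,0,0]},
  {"translation":[0.22,-0.012,0],"angular":[0,0,0]},
])

```text
time: 2.95
position: [0.4693, -0.1689, 0.1254]
orientation: [0.001, 1.0, -0.028, 0.001]
contact_force: [-0.6, 0.6, 5.4]
width: -0.0002
gripper_force: 0.5
```

play_rows([
  {"translation":[0.015,0,0.005],"angular":[0,0,0]},
  {"translation":[0.03,-0.002,0.01],"angular":[0,0,0]},
  {"translation":[0.03,-0.002,0.01],"angular":[0,0,0]},
])

```text
time: 3.25
position: [0.4739, -0.1688, 0.1261]
orientation: [0.0, 1.0, -0.028, -0.0]
contact_force: [-4.2, -2.8, 3.6]
width: 0.0
gripper_force: 2.2
```

play_rows([
  {"translation":[-0.05,0,0],"angular":[0,0,0]},
  {"translation":[-0.25,0,0],"angular":[0,0,0]},
  {"translation":[-0.4,0,0.25],"angular":[0,0,0]},
  {"translation":[-0.45,0,0.5],"angular":[0,0,0]},
  {"translation":[-0.45,0,0.75],"angular":[0,0,0]},
  {"translation":[-0.45,0,0.9],"angular":[0,0,0]},
  {"translation":[-0.45,0,0.9],"angular":[0,0,0]},
])

```text
time: 3.95
position: [0.3856, -0.1696, 0.3115]
orientation: [0.003, 1.0, -0.028, 0.005]
contact_force: [1.5, -0.7, -1.0]
width: -0.0001
gripper_force: 0.0
```

```bash
python3 car.py pics/w3.png
```

```text
3.95 [ 0.3856 -0.1696  0.3115] [ 0.003  1.    -0.028  0.005] [-0.61  0.01 -0.31  1.25  0.    2.59] [ 1.5 -0.7 -1. ]
0.101 3448 ((492.7440490722656, -221.0033721923828), (184.0146484375, 99.54785919189453), 87.21614837646484)
0.072 9943 ((497.09735107421875, -222.510986328125), (178.6016845703125, 108.06523132324219), 86.91212463378906)
0.042 750 ((498.1166687011719, -221.74197387695312), (172.55426025390625, 112.17426300048828), 86.6759033203125)
lil [ 236    0   73   91 6286] 6180 0.06567674763595355 ((518.937255859375, -172.6260528564453), (65.66512298583984, 74.78904724121094), 86.94692993164062)
```

The carton front is now about 31 mm from the front edge, so it rests against the plate. Next I move round the cycler's front to the block, turning the tool on the way.

play_rows([
  {"translation":[-0.02,0.25,0],"angular":[0,0,0.02]},
  {"translation":[-0.04,0.5,0],"angular":[0,0,0.04]},
  {"translation":[-0.05,0.75,0],"angular":[0,0,0.06]},
  {"translation":[-0.05,1,0],"angular":[0,0,0.08]},
  {"translation":[-0.05,1,0],"angular":[0,0,0.09]},
], fingers=-1)

```text
time: 4.5
position: [0.3719, 0.0371, 0.3044]
orientation: [-0.002, 0.966, 0.259, -0.001]
contact_force: [0.3, -1.0, -0.1]
width: 0.0724
gripper_force: 0.0
```

play_rows([
  {"translation":[0,0.25,0],"angular":[0,0,0.02]},
  {"translation":[0,0.5,0],"angular":[0,0,0.04]},
  {"translation":[0,0.75,0],"angular":[0,0,0.06]},
  {"translation":[0,1,0],"angular":[0,0,0.08]},
  {"translation":[0,1,0],"angular":[0,0,0.09]},
])

```text
time: 5.0
position: [0.3723, 0.2364, 0.304]
orientation: [-0.001, 0.856, 0.518, -0.001]
contact_force: [0.3, -0.6, -0.6]
width: 0.0855
gripper_force: 0.0
```

play_rows([
  {"translation":[0.06,0.25,0],"angular":[0,0,0]},
  {"translation":[0.12,0.5,0],"angular":[0,0,0]},
  {"translation":[0.12,0.5,0],"angular":[0,0,0]},
  {"translation":[0.12,0.5,0],"angular":[0,0,0]},
])

```text
time: 5.4
position: [0.397, 0.3322, 0.3036]
orientation: [-0.0, 0.858, 0.513, -0.002]
contact_force: [0.2, -0.8, -0.1]
width: 0.0856
gripper_force: 0.0
```

```bash
cat > blk.py <<'E'
from h import *
import sys
s=read_state(); print(s["time"],s["position"].round(4),s["orientation"].round(3),s["q"].round(2),s["width"].round(4))
w=grab_frame("wrist"); cv2.imwrite(sys.argv[1],w["frame"]); C=cloud(w)
print("orange",[o[0].tolist() for o in orange(w)])
st,m=max(orange(w),key=lambda o:o[0][4])
P=C[m]; T=P[P[:,2]>P[:,2].mean()*0+np.percentile(P[:,2],90)-.004]
print(st,np.percentile(P[:,2],[5,50,90,99]).round(4),"flat",cv2.minAreaRect((T[:,:2]*1000).astype(np.float32)))
print("all",cv2.minAreaRect((P[:,:2]*1000).astype(np.float32)))
E
python3 blk.py pics/w4.png
```

```text
Traceback (most recent call last):
  File "blk.py", line 3, in <module>
    s=read_state(); print(s["time"],s["position"].round(4),s["orientation"].round(3),s["q"].round(2),s["width"].round(4))
                                                                                                     ^^^^^^^^^^^^^^^^
AttributeError: 'float' object has no attribute 'round'
```

```bash
sed -i 's/s\["width"\].round(4)/s["width"]/' blk.py; python3 blk.py pics/w4.png
```

```text
5.4 [0.397  0.3322 0.3036] [-0.     0.858  0.513 -0.002] [ 0.54  0.2  -0.1   1.27  0.    2.61] 0.08564332824471266
orange [[256, 69, 63, 66, 3927]]
[ 256   69   63   66 3927] [0.0302 0.034  0.0355 0.0365] flat ((440.8226013183594, 398.94586181640625), (63.91146469116211, 63.86558151245117), 60.050025939941406)
all ((442.6847839355469, 397.8851318359375), (65.00764465332031, 68.46601104736328), 60.671630859375)
```

View pics/w4.png

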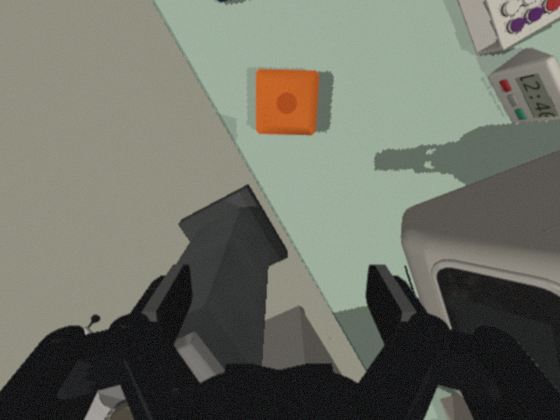

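The block is at (287,102), aligned with the tool to within about 1°. The timer (530,90) and rack (510,20) are clear. Next I descend with a grip 15 mm off centre, towards the far end.

play_rows([
  {"translation":[0.1,0.2,-0.1],"angular":[0,0,0]},
  {"translation":[0.254,0.4,-0.3],"angular":[0,0,-0.002]},
  {"translation":[0.254,0.4,-0.5],"angular":[0,0,-0.002]},
  {"translation":[0.254,0.4,-0.7],"angular":[0,0,-0.002]},
  {"translation":[0.254,0.4,-0.8],"angular":[0,0,-0.002]},
  {"translation":[0.254,0.4,-0.8],"angular":[0,0,-0.002]},
  {"translation":[0.254,0.4,-0.8],"angular":[0,0,-0.002]},
])

```text
time: 6.15
position: [0.4486, 0.4102, 0.1464]
orientation: [0.0, 0.862, 0.506, -0.0]
contact_force: [0.3, 0.1, 0.2]
width: 0.0852
gripper_force: 0.0
```

play_rows([
  {"translation":[0,0,-0.1],"angular":[0,0,0]},
  {"translation":[0,0,-0.2],"angular":[0,0,0]},
  {"translation":[0,0,-0.3],"angular":[0,0,0]},
  {"translation":[0,0,-0.36],"angular":[0,0,0]},
  {"translation":[0,0,-0.36],"angular":[0,0,0]},
])

```text
time: 6.65
position: [0.4486, 0.4109, 0.074]
orientation: [0.0, 0.862, 0.506, -0.0]
contact_force: [-0.5, -0.4, -0.7]
width: 0.0857
gripper_force: 0.0
```

play_rows([
  {"translation":[0,0,0],"angular":[0,0,0]},
  {"translation":[0,0,0],"angular":[0,0,0]},
  {"translation":[0,0,0],"angular":[0,0,0]},
  {"translation":[0,0,0],"angular":[0,0,0]},
  {"translation":[0,0,0],"angular":[0,0,0]},
], fingers=1, squeeze=40)

```text
time: 7.15
position: [0.4497, 0.4121, 0.0759]
orientation: [-0.0, 0.862, 0.507, 0.002]
contact_force: [-0.5, -0.8, 5.3]
width: 0.0654
gripper_force: 46.0
```

Gripped at 65.4 mm. Now I lift and tilt by 80°, which is 10° short of horizontal.

play_rows([
  {"translation":[0,0,0.2],"angular":[0,0,0]},
  {"translation":[0,0,0.4],"angular":[0,0,0]},
  {"translation":[0,0,0.6],"angular":[0,0,0]},
  {"translation":[0,0,0.75],"angular":[0,0,0]},
  {"translation":[0,0,0.75],"angular":[0.019,-0.011,0]},
  {"translation":[0,0,0.75],"angular":[0.039,-0.022,0]},
  {"translation":[0,0,0.75],"angular":[0.058,-0.032,0]},
  {"translation":[0,0,0.75],"angular":[0.078,-0.043,0]},
  {"translation":[0,0,0.75],"angular":[0.097,-0.054,0]},
  {"translation":[0,0,0.75],"angular":[0.117,-0.065,0]},
  {"translation":[0,0,0.75],"angular":[0.136,-0.076,0]},
  {"translation":[0,0,0.75],"angular":[0.155,-0.086,0]},
  {"translation":[0,0,0.75],"angular":[0.175,-0.097,0]},
  {"translation":[0,0,0.75],"angular":[0.194,-0.108,0]},
  {"translation":[0,0,0.75],"angular":[0.194,-0.108,0]},
  {"translation":[0,0,0.75],"angular":[0.194,-0.108,0]},
  {"translation":[0,0,0.75],"angular":[0.194,-0.108,0]},
])

```text
time: 8.85
position: [0.4923, 0.4349, 0.237]
orientation: [-0.327, 0.667, 0.399, 0.538]
contact_force: [-0.2, -0.3, -1.2]
width: 0.0653
gripper_force: 45.2
```

```bash
cat > st.py <<'E'
from h import *
from scipy.spatial.transform import Rotation as R
s=read_state(); q=s["orientation"]; M=R.from_quat(q,scalar_first=True).as_matrix()
print(s["time"],"p",s["position"].round(4),"q",s["q"].round(3),"F",s["contact_force"].round(1),"w",round(s["width"],4))
print("x",M[:,0].round(3),"y",M[:,1].round(3),"z",M[:,2].round(3),"pitch below horiz",np.degrees(np.arcsin(-M[2,2])).round(2),"az z",np.degrees(np.arctan2(M[1,2],M[0,2])).round(2))
E
python3 st.py
```

```text
8.85 p [0.4923 0.4349 0.237 ] q [ 0.373  0.371 -1.027 -1.124  0.694  2.971] F [-0.2 -0.3 -1.2] w 0.0653
x [0.104 0.181 0.978] y [ 0.884 -0.468 -0.007] z [ 0.456  0.865 -0.208] pitch below horiz 12.01 az z 62.2
```

play_rows([
  {"translation":[0.05,-0.1,-0.1],"angular":[0,0,-0.018]},
  {"translation":[0.05,-0.2,-0.2],"angular":[0,0,-0.036]},
  {"translation":[0.05,-0.2,-0.3],"angular":[0,0,-0.055]},
  {"translation":[0.05,-0.2,-0.3],"angular":[0,0,-0.055]},
  {"translation":[0.05,-0.2,-0.3],"angular":[0,0,-0.055]},
])

```text
time: 9.35
position: [0.5413, 0.4242, 0.1858]
orientation: [-0.23, 0.729, 0.285, 0.579]
contact_force: [0.1, 0.1, -0.8]
width: 0.0651
gripper_force: 45.3
```

```bash
python3 st.py
```

```text
9.35 p [0.5413 0.4242 0.1858] q [ 0.452  0.536 -1.027 -1.327  0.29   3.078] F [ 0.1  0.1 -0.8] w 0.0651
x [0.168 0.149 0.975] y [ 0.681 -0.732 -0.005] z [ 0.713  0.664 -0.224] pitch below horiz 12.95 az z 42.98
```

Joint 3 is at its limit here, so a near-horizontal tool doesn't work at this radius. New plan: re-grasp the flat block with the tool leaning 30° inwards, so that standing it up needs only 60° of outward tilt. First I test whether that pose can be reached.

play_rows([
  {"translation":[-0.1,-0.05,-0.1],"angular":[-0.016,0.017,0]},
  {"translation":[-0.2,-0.1,-0.2],"angular":[-0.032,0.034,0]},
  {"translation":[-0.3,-0.2,-0.2],"angular":[-0.032,0.034,0]},
  {"translation":[-0.4,-0.25,-0.2],"angular":[-0.032,0.034,0]},
  {"translation":[-0.4,-0.25,-0.2],"angular":[-0.032,0.034,0]},
  {"translation":[-0.4,-0.25,-0.2],"angular":[-0.032,0.034,0]},
])

```text
time: 9.95
position: [0.4871, 0.3896, 0.1604]
orientation: [-0.181, 0.811, 0.317, 0.458]
contact_force: [0.6, 0.2, -1.1]
width: 0.065
gripper_force: 45.3
```

```bash
python3 st.py
```

```text
9.95 p [0.4871 0.3896 0.1604] q [ 0.453  0.274 -1.026 -0.739  0.253  2.989] F [ 0.6  0.2 -1.1] w 0.065
x [0.38  0.348 0.857] y [ 0.68  -0.733 -0.004] z [ 0.627  0.584 -0.516] pitch below horiz 31.04 az z 42.95
```

```bash
cat > kin.py <<'E'
import numpy as np
from scipy.optimize import least_squares
D=[([-1.245,.314,.045,1.304,0],[.258,-.5135,.303],[0,0,-1]),([-.94,.08,-.25,1.25,0],[.3287,-.3114,.304],[0,0,-1]),
([-.62,.01,-.32,1.24,0],[.3794,-.1743,.304],[0,0,-1]),([.54,.2,-.1,1.27,0],[.397,.3322,.3036],[0,0,-1]),
([.373,.371,-1.027,-1.124,.694],[.4923,.4349,.237],[.456,.865,-.208]),([.452,.536,-1.027,-1.327,.29],[.5413,.4242,.1858],[.713,.664,-.224]),
([.453,.274,-1.026,-.739,.253],[.4871,.3896,.1604],[.627,.584,-.516])]
def wr(v,q): a,h,L1,L2,c,Lt,e=v; g=q[1]-q[2]+c; return a+L1*np.sin(q[1])+L2*np.sin(g),h+L1*np.cos(q[1])+L2*np.cos(g)
def res(v):
    o=[]
    for q,p,z in D:
        w=np.array(p)-v[5]*np.array(z); r,zz=wr(v,q); pt=q[1]-q[2]+q[3]
        r+=v[6]*np.cos(pt); zz-=v[6]*np.sin(pt)
        o+=[w[0]-r*np.cos(q[0]),w[1]-r*np.sin(q[0]),w[2]-zz]
    return o
best=min((least_squares(res,[0,.2,.5,.4,c0,.2,.05]) for c0 in(.5,1,1.5,2)),key=lambda s:s.cost)
v=best.x
if __name__=="__main__":
    print(v.round(3),np.abs(best.fun).max().round(4))
    for P in(15,20,25,30,35,40,45,50,60):
        p=np.radians(P); o=[]
        for ztcp in(.06,.075,.09,.12):
            # q3 at -1.0 limit, solve q2 for height
            q2=np.linspace(-.8,1.6,4000); r,z=wr(v,[0,q2,-1.0]); R=r+v[6]*np.cos(p)+v[5]*np.cos(p); Z=z-v[6]*np.sin(p)-v[5]*np.sin(p)
            i=np.argmin(abs(Z-ztcp)); o.append((ztcp,R[i].round(3),q2[i].round(2),(p-q2[i]-1.0).round(2)))
        print(P,o)
E
python3 kin.py
```

```text
[-0.025  0.255  0.521  0.436  1.418  0.391  0.005] 0.0757
15 [(0.06, np.float64(0.693), np.float64(0.86), np.float64(-1.6)), (0.075, np.float64(0.697), np.float64(0.82), np.float64(-1.55)), (0.09, np.float64(0.7), np.float64(0.77), np.float64(-1.51)), (0.12, np.float64(0.704), np.float64(0.69), np.float64(-1.42))]
20 [(0.06, np.float64(0.69), np.float64(0.76), np.float64(-1.41)), (0.075, np.float64(0.692), np.float64(0.72), np.float64(-1.37)), (0.09, np.float64(0.694), np.float64(0.68), np.float64(-1.33)), (0.12, np.float64(0.695), np.float64(0.59), np.float64(-1.24))]
25 [(0.06, np.float64(0.681), np.float64(0.67), np.float64(-1.24)), (0.075, np.float64(0.682), np.float64(0.63), np.float64(-1.19)), (0.09, np.float64(0.682), np.float64(0.59), np.float64(-1.15)), (0.12, np.float64(0.68), np.float64(0.5), np.float64(-1.06))]
30 [(0.06, np.float64(0.666), np.float64(0.58), np.float64(-1.06)), (0.075, np.float64(0.666), np.float64(0.54), np.float64(-1.02)), (0.09, np.float64(0.664), np.float64(0.5), np.float64(-0.97)), (0.12, np.float64(0.66), np.float64(0.41), np.float64(-0.89))]
35 [(0
[... 592 characters left out ...]
.float64(0.588), np.float64(0.3), np.float64(-0.52)), (0.09, np.float64(0.584), np.float64(0.26), np.float64(-0.47)), (0.12, np.float64(0.572), np.float64(0.16), np.float64(-0.38))]
50 [(0.06, np.float64(0.56), np.float64(0.28), np.float64(-0.4)), (0.075, np.float64(0.555), np.float64(0.23), np.float64(-0.36)), (0.09, np.float64(0.549), np.float64(0.18), np.float64(-0.31)), (0.12, np.float64(0.534), np.float64(0.09), np.float64(-0.21))]
60 [(0.06, np.float64(0.488), np.float64(0.15), np.float64(-0.11)), (0.075, np.float64(0.481), np.float64(0.11), np.float64(-0.06)), (0.09, np.float64(0.472), np.float64(0.06), np.float64(-0.01)), (0.12, np.float64(0.452), np.float64(-0.05), np.float64(0.1))]
```

play_rows([
  {"translation":[0,0,0.1],"angular":[-0.014,0.015,0]},
  {"translation":[0,0,0.1],"angular":[-0.028,0.03,0]},
  {"translation":[0,0,0.1],"angular":[-0.042,0.045,0]},
  {"translation":[0,0,0.1],"angular":[-0.056,0.06,0]},
  {"translation":[0,0,0.1],"angular":[-0.07,0.075,0]},
  {"translation":[0,0,0.1],"angular":[-0.084,0.09,0]},
  {"translation":[0,0,0.1],"angular":[-0.098,0.105,0]},
  {"translation":[0,0,0.1],"angular":[-0.112,0.12,0]},
  {"translation":[0,0,0.1],"angular":[-0.112,0.12,0]},
  {"translation":[0,0,0.1],"angular":[-0.112,0.12,0]},
])

```text
time: 10.95
position: [0.4881, 0.3905, 0.1764]
orientation: [0.001, 0.931, 0.364, -0.003]
contact_force: [-0.6, 0.4, -1.3]
width: 0.0654
gripper_force: 45.2
```

```bash
python3 st.py; sed -i 's/v\[6\]\*np.cos(pt); zz-=v\[6\]\*np.sin(pt)/0/; s/r\*np.cos(q\[0\]),/r*np.cos(q[0])+v[6]*np.sin(q[0]),/; s/r\*np.sin(q\[0\]),/r*np.sin(q[0])-v[6]*np.cos(q[0]),/; s/R=r+v\[6\]\*np.cos(p)/R=r/; s/Z=z-v\[6\]\*np.sin(p)/Z=z/' kin.py; python3 kin.py
python3 - <<'E'
from h import *
f=dict(np.load("scene0.npz")); C=cloud(f)
k=(C[...,2]>.012)&(C[...,2]<.2)&(C[...,0]>.4)&(C[...,0]<.75)&(C[...,1]>0.05)&(C[...,1]<.65)
P=C[k]; H,_,_=np.histogram2d(P[:,0],P[:,1],bins=[14,24],range=[[.4,.75],[.05,.65]]); print("\n".join("%.3f "%(.4+.025*i)+"".join("#" if c>4 else "." for c in r) for i,r in enumerate(H)))
E
```

```text
10.95 p [0.4881 0.3905 0.1764] q [ 5.470e-01  4.760e-01 -3.000e-02  1.072e+00 -1.000e-03  2.943e+00] F [-0.6  0.4 -1.3] w 0.0654
x [ 0.735  0.678 -0.007] y [ 0.678 -0.735  0.   ] z [-0.005 -0.005 -1.   ] pitch below horiz 89.59 az z -136.76
[0.131 0.081 0.488 0.282 1.31  0.244 0.077] 0.0216
15 [(0.06, np.float64(0.727), np.float64(0.85), np.float64(-1.58)), (0.075, np.float64(0.725), np.float64(0.8), np.float64(-1.54)), (0.09, np.float64(0.723), np.float64(0.76), np.float64(-1.5)), (0.12, np.float64(0.715), np.float64(0.68), np.float64(-1.41))]
20 [(0.06, np.float64(0.718), np.float64(0.79), np.float64(-1.44)), (0.075, np.float64(0.715), np.float64(0.75), np.float64(-1.4)), (0.09, np.float64(0.711), np.float64(0.7), np.float64(-1.36)), (0.12, np.float64(0.702), np.float64(0.62), np.float64(-1.27))]
25 [(0.06, np.float64(0.706), np.float64(0.73), np.float64(-1.3)), (0.075, np.float64(0.702), np.float64(0.69), np.float64(-1.25)), (0.09, np.float64(0.698), np.float64(0.65), np.float64(-1.21)), (0.12, np.float64(0.686), np.float64(0.56), np.float64(-1.12))]
30 [(0.06, np.float64(0.691), 
[... 1266 characters left out ...]
.42))]
60 [(0.06, np.float64(0.562), np.float64(0.41), np.float64(-0.36)), (0.075, np.float64(0.553), np.float64(0.36), np.float64(-0.31)), (0.09, np.float64(0.542), np.float64(0.31), np.float64(-0.26)), (0.12, np.float64(0.516), np.float64(0.2), np.float64(-0.15))]
0.400 .............###........
0.425 ............####..####..
0.450 ###.........####..####..
0.475 ########......#...###...
0.500 ########............#...
0.525 #######.................
0.550 .....##.................
0.575 ......#............##.##
0.600 ......#...........######
0.625 ......#.....######.#####
0.650 ......#.##########.#####
0.675 ......#.##########.#####
0.700 ......#....#######.#####
0.725 ......#............#####
```

play_rows([
  {"translation":[0,0,-0.2],"angular":[0,0,0]},
  {"translation":[0,0,-0.4],"angular":[0,0,0]},
  {"translation":[0,0,-0.46],"angular":[0,0,0]},
  {"translation":[0,0,-0.5],"angular":[0,0,0]},
  {"translation":[0,0,-0.5],"angular":[0,0,0]},
])

```text
time: 11.45
position: [0.4866, 0.3895, 0.078]
orientation: [0.002, 0.931, 0.364, -0.003]
contact_force: [-0.6, -0.6, -0.7]
width: 0.0651
gripper_force: 45.1
```

play_rows([
  {"translation":[0,0,0],"angular":[0,0,0]},
  {"translation":[0,0,0],"angular":[0,0,0]},
  {"translation":[0,0,0],"angular":[0,0,0]},
  {"translation":[0,0,0.15],"angular":[0,0,0]},
  {"translation":[0,0,0.35],"angular":[0,0,0]},
  {"translation":[0,0,0.5],"angular":[0,0,0]},
  {"translation":[0,0,0.5],"angular":[0,0,0]},
], fingers=-1)

```text
time: 12.15
position: [0.4893, 0.3914, 0.1843]
orientation: [0.001, 0.931, 0.364, 0.003]
contact_force: [0.2, 0.5, 1.0]
width: 0.085
gripper_force: 0.0
```

```bash
python3 st.py; python3 blk.py pics/w5.png
```

```text
12.15 p [0.4893 0.3914 0.1843] q [ 0.548  0.465 -0.027  1.074 -0.003  2.944] F [0.2 0.5 1. ] w 0.085
x [0.735 0.678 0.004] y [ 0.678 -0.735  0.003] z [ 0.005  0.    -1.   ] pitch below horiz 89.69 az z 3.92
12.15 [0.4893 0.3914 0.1843] [0.001 0.931 0.364 0.003] [ 0.55  0.46 -0.03  1.07 -0.    2.94] 0.08503098098972524
orange [[72, 83, 30, 32, 753], [236, 190, 85, 81, 6197]]
[ 236  190   85   81 6197] [0.0302 0.0342 0.0354 0.0363] flat ((500.81573486328125, 402.43389892578125), (131.92706298828125, 63.26432800292969), 42.45911407470703)
all ((501.772705078125, 399.85260009765625), (133.95936584472656, 70.17874145507812), 42.04512405395508)
```

play_rows([
  {"translation":[0.05,0.05,0],"angular":[-0.014,0.015,0]},
  {"translation":[0.11,0.105,0],"angular":[-0.028,0.03,0]},
  {"translation":[0.11,0.105,-0.1],"angular":[-0.042,0.046,0]},
  {"translation":[0.11,0.105,-0.2],"angular":[-0.057,0.061,0]},
  {"translation":[0.11,0.105,-0.3],"angular":[-0.072,0.078,0]},
  {"translation":[0.11,0.105,-0.3],"angular":[-0.072,0.078,0]},
  {"translation":[0.11,0.105,-0.3],"angular":[-0.072,0.078,0]},
])

```text
time: 12.9
position: [0.5076, 0.4099, 0.1094]
orientation: [0.122, 0.877, 0.343, -0.312]
contact_force: [-1.8, 0.3, 1.9]
width: 0.0851
gripper_force: 0.0
```

```bash
python3 st.py; python3 blk.py pics/w6.png
```

```text
12.9 p [0.5076 0.4099 0.1094] q [ 0.591  1.136  0.866  1.977 -0.097  3.02 ] F [-1.8  0.3  1.9] w 0.0851
x [ 0.569  0.527 -0.631] y [ 0.679 -0.734 -0.001] z [-0.464 -0.428 -0.776] pitch below horiz 50.86 az z -137.3
12.9 [0.5076 0.4099 0.1094] [ 0.122  0.877  0.343 -0.312] [ 0.59  1.14  0.87  1.98 -0.1   3.02] 0.08513030835877027
orange [[214, 153, 135, 97, 11654]]
[  214   153   135    97 11654] [0.0095 0.0311 0.035  0.0355] flat ((521.0151977539062, 420.27044677734375), (181.92416381835938, 62.70806121826172), 41.78547286987305)
all ((521.0414428710938, 420.1451416015625), (182.06857299804688, 65.62298583984375), 41.94991683959961)
```

View pics/w6.png

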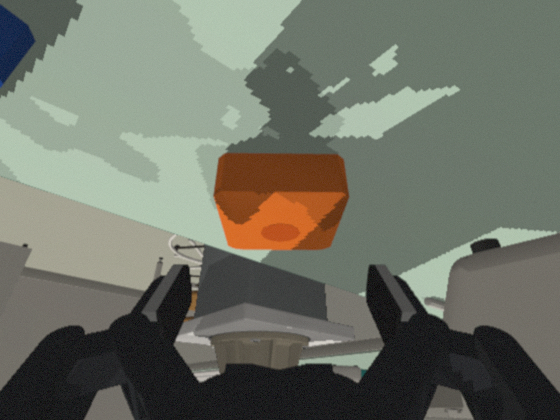

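The block is centred between the fingers at (281,200). I descend and grip.

play_rows([
  {"translation":[0.018,0.012,-0.07],"angular":[0,0,0]},
  {"translation":[0.018,0.012,-0.14],"angular":[0,0,0]},
  {"translation":[0.018,0.012,-0.2],"angular":[0,0,0]},
  {"translation":[0.018,0.012,-0.2],"angular":[0,0,0]},
  {"translation":[0.018,0.012,-0.2],"angular":[0,0,0]},
])

```text
time: 13.45
position: [0.5122, 0.413, 0.0797]
orientation: [0.121, 0.879, 0.344, -0.307]
contact_force: [-0.4, 0.4, 1.0]
width: 0.0856
gripper_force: 0.0
```

play_rows([
  {"translation":[0,0,0],"angular":[0,0,0]},
  {"translation":[0,0,0],"angular":[0,0,0]},
  {"translation":[0,0,0],"angular":[0,0,0]},
  {"translation":[0,0,0],"angular":[0,0,0]},
  {"translation":[0,0,0],"angular":[0,0,0]},
], fingers=1, squeeze=50)

```text
time: 13.95
position: [0.5128, 0.4134, 0.0792]
orientation: [0.121, 0.879, 0.344, -0.306]
contact_force: [1.5, 2.4, 5.6]
width: 0.0646
gripper_force: 56.0
```

```bash
python3 st.py
```

```text
13.95 p [0.5128 0.4134 0.0792] q [ 0.591  1.161  0.852  1.926 -0.098  3.02 ] F [1.5 2.4 5.6] w 0.0646
x [ 0.576  0.531 -0.622] y [ 0.679 -0.734  0.001] z [-0.456 -0.423 -0.783] pitch below horiz 51.55 az z -137.15
```

play_rows([
  {"translation":[-0.05,-0.05,0.2],"angular":[0,0,0]},
  {"translation":[-0.08,-0.1,0.4],"angular":[0,0,0]},
  {"translation":[-0.08,-0.17,0.6],"angular":[0.015,-0.017,0]},
  {"translation":[-0.08,-0.17,0.6],"angular":[0.031,-0.034,0]},
  {"translation":[-0.08,-0.17,0.6],"angular":[0.046,-0.05,0]},
  {"translation":[-0.08,-0.17,0.6],"angular":[0.062,-0.067,0]},
  {"translation":[-0.08,-0.17,0.6],"angular":[0.077,-0.084,0]},
  {"translation":[-0.08,-0.17,0.6],"angular":[0.093,-0.1,0]},
  {"translation":[-0.08,-0.17,0.6],"angular":[0.108,-0.117,0]},
  {"translation":[-0.08,-0.17,0.6],"angular":[0.124,-0.134,0]},
  {"translation":[-0.08,-0.17,0.6],"angular":[0.139,-0.151,0]},
  {"translation":[-0.08,-0.17,0.6],"angular":[0.155,-0.168,0]},
  {"translation":[-0.08,-0.17,0.6],"angular":[0.1695,-0.1838,0]},
  {"translation":[-0.08,-0.17,0.6],"angular":[0.1695,-0.1838,0]},
  {"translation":[-0.08,-0.17,0.6],"angular":[0.1695,-0.1838,0]},
  {"translation":[-0.08,-0.17,0.6],"angular":[0.1695,-0.1838,0]},
])

```text
time: 15.55
position: [0.4963, 0.3789, 0.1976]
orientation: [-0.157, 0.84, 0.328, 0.404]
contact_force: [0.3, 0.9, -0.5]
width: 0.0642
gripper_force: 55.4
```

```bash
python3 st.py
```

```text
15.55 p [0.4963 0.3789 0.1976] q [ 0.436  0.131 -0.878 -0.311  0.238  2.945] F [ 0.3  0.9 -0.5] w 0.0642
x [0.46  0.423 0.781] y [ 0.677 -0.736  0.001] z [ 0.575  0.528 -0.625] pitch below horiz 38.68 az z 42.56
```

play_rows([
  {"translation":[0.02,0,-0.15],"angular":[0,0,0]},
  {"translation":[0.02,0,-0.3],"angular":[0,0,0]},
  {"translation":[0.02,0,-0.45],"angular":[0,0,0]},
  {"translation":[0.02,0,-0.52],"angular":[0,0,0]},
  {"translation":[0.02,0,-0.54],"angular":[0,0,0]},
  {"translation":[0.02,0,-0.54],"angular":[0,0,0]},
])

```text
time: 16.15
position: [0.5011, 0.3795, 0.0897]
orientation: [-0.157, 0.839, 0.328, 0.404]
contact_force: [-0.4, 0.1, -0.4]
width: 0.064
gripper_force: 55.4
```

```bash
python3 st.py
python3 - <<'E'
from h import *
f=grab_frame("scene"); C=cloud(f); cv2.imwrite("pics/s7.png",cv2.resize(f["frame"][200:360,120:330],None,fx=3.5,fy=3.5,interpolation=cv2.INTER_CUBIC))
for st,m in orange(f):
    P=C[m]; P=P[(P[:,0]>.3)&(P[:,2]>-.05)&(P[:,2]<.3)]; print(st,np.percentile(P,[2,50,98],axis=0).round(3).tolist() if len(P) else "")
E
```

```text
16.15 p [0.5011 0.3795 0.0897] q [ 0.433  0.395 -0.971 -0.669  0.241  2.943] F [-0.4  0.1 -0.4] w 0.064
x [0.459 0.423 0.782] y [ 0.677 -0.736  0.001] z [ 0.576  0.529 -0.624] pitch below horiz 38.6 az z 42.57
[168 283  15  28 287] [[0.517, 0.399, 0.016], [0.536, 0.428, 0.071], [0.568, 0.452, 0.076]]
[208 347  35  35 151] 
[215 368  37  52 335]
```

View pics/s7.png

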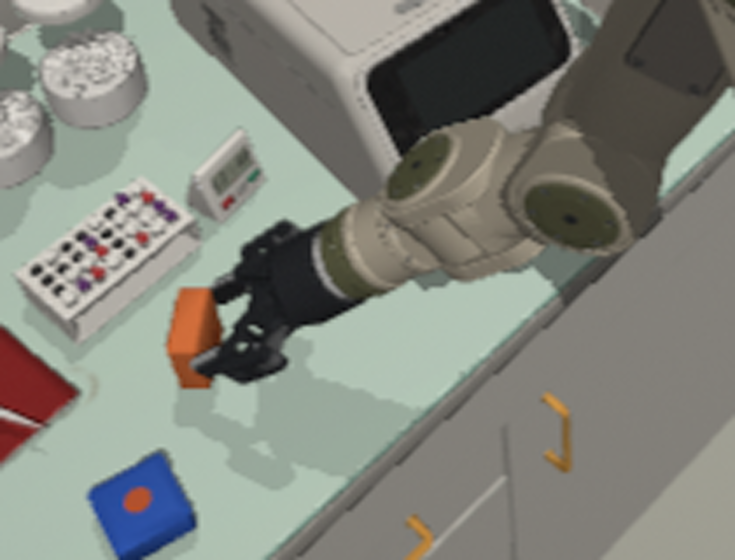

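The block (195,338) stands upright in the grip, well clear of the rack, timer and blue block. Now I lower it to contact.

play_rows([
  {"translation":[0,0,-0.015],"angular":[0,0,0]},
  {"translation":[0,0,-0.03],"angular":[0,0,0]},
  {"translation":[0,0,-0.03],"angular":[0,0,0]},
])

```text
time: 16.5
position: [0.5005, 0.3791, 0.0844]
orientation: [-0.157, 0.839, 0.328, 0.405]
contact_force: [-0.3, -0.3, -0.6]
width: 0.0642
gripper_force: 55.4
```

play_rows([
  {"translation":[0,0,-0.01],"angular":[0,0,0]},
  {"translation":[0,0,-0.015],"angular":[0,0,0]},
  {"translation":[0,0,-0.015],"angular":[0,0,0]},
])

```text
time: 16.8
position: [0.5014, 0.38, 0.0837]
orientation: [-0.158, 0.838, 0.328, 0.407]
contact_force: [-7.5, -4.2, 10.9]
width: 0.0641
gripper_force: 56.8
```

play_rows([
  {"translation":[0,0,0.012],"angular":[0,0,0]},
  {"translation":[0,0,0.012],"angular":[0,0,0]},
  {"translation":[0,0,0.012],"angular":[0,0,0]},
  {"translation":[0,0,0.012],"angular":[0,0,0]},
  {"translation":[-0.05,-0.045,0.06],"angular":[0,0,0]},
  {"translation":[-0.12,-0.11,0.13],"angular":[0,0,0]},
  {"translation":[-0.22,-0.2,0.24],"angular":[0,0,0]},
  {"translation":[-0.3,-0.27,0.35],"angular":[0,0,0]},
  {"translation":[-0.3,-0.27,0.55],"angular":[0,0,0]},
  {"translation":[-0.3,-0.27,0.75],"angular":[0,0,0]},
  {"translation":[-0.3,-0.27,0.75],"angular":[0,0,0]},
], fingers=-1)

```text
time: 17.9
position: [0.4421, 0.3258, 0.2375]
orientation: [-0.157, 0.837, 0.328, 0.409]
contact_force: [2.0, 0.2, 0.2]
width: 0.0855
gripper_force: 0.0
```

```bash
python3 st.py
cat > top.py <<'E'
from h import *
for n in("wrist","scene"):
    f=grab_frame(n); C=cloud(f)
    for st,m in orange(f):
        P=C[m]; P=P[(P[:,0]>.35)&(P[:,2]>.004)&(P[:,2]<.3)&(P[:,1]>.25)&(P[:,1]<.6)]
        if len(P)<50: continue
        zt=np.percentile(P[:,2],97); T=P[P[:,2]>zt-.004]; T=T[np.linalg.norm(T[:,:2]-np.median(T[:,:2],0),axis=1)<.05]
        print(n,st,"zmax",zt.round(4),len(T),cv2.minAreaRect((T[:,:2]*1000).astype(np.float32)))
E
python3 top.py
```

```text
17.9 p [0.4421 0.3258 0.2375] q [ 0.367 -0.092 -0.977 -0.187  0.291  2.899] F [2.  0.2 0.2] w 0.0855
x [0.45  0.42  0.788] y [ 0.677 -0.736  0.005] z [ 0.582  0.531 -0.615] pitch below horiz 37.99 az z 42.4
wrist [142 224  18  15 200] zmax 0.0362 200 ((462.7197265625, 543.1113891601562), (18.25788116455078, 19.221412658691406), 69.47792053222656)
wrist [ 246  226   64   45 2561] zmax 0.0678 1408 ((544.731689453125, 420.3414306640625), (26.723834991455078, 64.53651428222656), 43.154518127441406)
scene [168 284  16  28 331] zmax 0.0698 111 ((544.1004028320312, 423.9344177246094), (25.5490665435791, 61.25138473510742), 42.20791244506836)
```

Block upright at (0.545, 0.4205), with its top at 0.068. I turn the tool down with the fingers closing across the broad faces.

play_rows([
  {"translation":[0,0,0],"angular":[-0.014,0.015,0]},
  {"translation":[0,0,0],"angular":[-0.028,0.03,0]},
  {"translation":[0,0,0],"angular":[-0.042,0.045,0]},
  {"translation":[0,0,0],"angular":[-0.056,0.061,0]},
  {"translation":[0,0,0],"angular":[-0.07,0.076,0]},
  {"translation":[0,0,0],"angular":[-0.084,0.091,0]},
  {"translation":[0,0,0],"angular":[-0.098,0.106,0]},
  {"translation":[0,0,0],"angular":[-0.098,0.106,0]},
  {"translation":[0,0,0],"angular":[-0.098,0.106,0]},
])

```text
time: 18.9
position: [0.4405, 0.3253, 0.228]
orientation: [0.003, 0.931, 0.364, -0.005]
contact_force: [-0.8, -0.4, -0.6]
width: 0.0852
gripper_force: 0.0
```

play_rows([
  {"translation":[0.05,0.05,0],"angular":[0,0,0.023]},
  {"translation":[0.1,0.1,0],"angular":[0,0,0.046]},
  {"translation":[0.15,0.15,0],"angular":[0,0,0.069]},
  {"translation":[0.2,0.2,0],"angular":[0,0,0.092]},
  {"translation":[0.25,0.25,0],"angular":[0,0,0.115]},
  {"translation":[0.3,0.3,0],"angular":[0,0,0.138]},
  {"translation":[0.35,0.35,0],"angular":[0,0,0.161]},
  {"translation":[0.45,0.4,0],"angular":[0,0,0.184]},
  {"translation":[0.5,0.45,0],"angular":[0,0,0.207]},
  {"translation":[0.5,0.45,0],"angular":[0,0,0.23]},
  {"translation":[0.5,0.45,0],"angular":[0,0,0.25]},
  {"translation":[0.5,0.45,0],"angular":[0,0,0.25]},
  {"translation":[0.5,0.45,0],"angular":[0,0,0.25]},
])

```text
time: 20.2
position: [0.5398, 0.4146, 0.2311]
orientation: [0.005, 0.402, 0.915, -0.0]
contact_force: [0.8, 0.2, -0.2]
width: 0.0851
gripper_force: 0.0
```

```bash
python3 st.py; python3 top.py
python3 - <<'E'
from h import *
f=dict(np.load("scene0.npz")); C=cloud(f); k=(C[...,2]>.1)&(C[...,2]<.23)&(C[...,0]>.35)&(C[...,0]<.8)&(C[...,1]>-.15)&(C[...,1]<.1)
P=C[k]; H,_,_=np.histogram2d(P[:,0],P[:,1],bins=[18,10],range=[[.35,.8],[-.15,.1]]); print("\n".join("%.3f "%(.35+.025*i)+"".join("#" if c>4 else "." for c in r) for i,r in enumerate(H)))
E
```

```text
20.2 p [0.5398 0.4146 0.2311] q [ 0.54   0.544  0.219  1.241 -0.008  1.368] F [ 0.8  0.2 -0.2] w 0.0851
x [-0.676  0.737 -0.009] y [0.737 0.676 0.004] z [ 0.009 -0.004 -1.   ] pitch below horiz 89.42 az z -23.94
wrist [306   0  27  24 545] zmax 0.0362 545 ((464.5285339355469, 541.8505859375), (19.816612243652344, 15.383929252624512), 41.963218688964844)
wrist [ 270  153   39   87 3095] zmax 0.0678 2382 ((544.8053588867188, 421.76666259765625), (27.721233367919922, 64.84370422363281), 42.64168167114258)
scene [168 284  16  28 331] zmax 0.0701 107 ((543.72509765625, 422.834716796875), (26.69790267944336, 60.04060363769531), 42.3813362121582)
0.350 ..........
0.375 ..........
0.400 ..........
0.425 ..........
0.450 #.....#...
0.475 #....#####
0.500 #....#####
0.525 #....#####
0.550 #....#####
0.575 #....#####
0.600 .....#####
0.625 .....#####
0.650 .....#####
0.675 .....#####
0.700 .....#####
0.725 .....#####
0.750 ....######
0.775 ....######
```

play_rows([
  {"translation":[0.024,0.033,-0.1],"angular":[0,0,0]},
  {"translation":[0.024,0.033,-0.25],"angular":[0,0,0]},
  {"translation":[0.024,0.033,-0.4],"angular":[0,0,0]},
  {"translation":[0.024,0.033,-0.5],"angular":[0,0,0]},
  {"translation":[0.024,0.033,-0.54],"angular":[0,0,0]},
  {"translation":[0.024,0.033,-0.54],"angular":[0,0,0]},
  {"translation":[0.024,0.033,-0.54],"angular":[0,0,0]},
])

```text
time: 21.0
position: [0.5457, 0.4219, 0.1241]
orientation: [0.005, 0.401, 0.916, 0.0]
contact_force: [-0.2, -0.4, 0.7]
width: 0.0855
gripper_force: 0.0
```

play_rows([
  {"translation":[0,0,0],"angular":[0,0,0]},
  {"translation":[0,0,0],"angular":[0,0,0]},
  {"translation":[0,0,0],"angular":[0,0,0]},
  {"translation":[0,0,0],"angular":[0,0,0]},
  {"translation":[0,0,0],"angular":[0,0,0]},
  {"translation":[0,0,0],"angular":[0,0,0]},
], fingers=1, squeeze=40)

```text
time: 21.6
position: [0.5456, 0.422, 0.1239]
orientation: [0.005, 0.401, 0.916, 0.0]
contact_force: [0.3, 0.2, 4.7]
width: 0.0326
gripper_force: 40.5
```

```bash
python3 st.py
```

```text
21.6 p [0.5456 0.422  0.1239] q [ 0.545  0.624  0.086  1.027 -0.009  1.37 ] F [0.3 0.2 4.7] w 0.0326
x [-0.678  0.735 -0.01 ] y [0.735 0.678 0.004] z [ 0.01  -0.004 -1.   ] pitch below horiz 89.4 az z -22.94
```

play_rows([
  {"translation":[0,0,0.15],"angular":[0,0,0]},
  {"translation":[0,0,0.35],"angular":[0,0,0]},
  {"translation":[-0.1,-0.1,0.55],"angular":[0,0,0]},
  {"translation":[-0.25,-0.2,0.75],"angular":[0,0,0]},
  {"translation":[-0.4,-0.3,0.9],"angular":[0,0,0]},
  {"translation":[-0.6,-0.4,1],"angular":[0,0,0]},
  {"translation":[-0.75,-0.5,1],"angular":[0,0,0]},
  {"translation":[-0.75,-0.5,1],"angular":[0,0,0]},
])

```text
time: 22.4
position: [0.3907, 0.3194, 0.3234]
orientation: [0.004, 0.401, 0.916, -0.002]
contact_force: [0.6, 0.4, -0.5]
width: 0.0329
gripper_force: 40.2
```

play_rows([
  {"translation":[-0.03,-0.2,0.05],"angular":[0,0,-0.015]},
  {"translation":[-0.06,-0.4,0.1],"angular":[0,0,-0.03]},
  {"translation":[-0.1,-0.6,0.1],"angular":[0,0,-0.045]},
  {"translation":[-0.12,-0.8,0.1],"angular":[0,0,-0.06]},
  {"translation":[-0.12,-1,0.1],"angular":[0,0,-0.075]},
  {"translation":[-0.12,-1,0.1],"angular":[0,0,-0.075]},
])

```text
time: 23.0
position: [0.3713, 0.1183, 0.3427]
orientation: [0.005, 0.607, 0.795, -0.002]
contact_force: [0.3, 1.0, -0.7]
width: 0.0324
gripper_force: 40.4
```

play_rows([
  {"translation":[0,-0.2,0],"angular":[0,0,-0.015]},
  {"translation":[0,-0.4,0],"angular":[0,0,-0.03]},
  {"translation":[0,-0.6,0],"angular":[0,0,-0.045]},
  {"translation":[0,-0.8,0],"angular":[0,0,-0.052]},
  {"translation":[0,-1,0],"angular":[0,0,-0.052]},
  {"translation":[0,-1,0],"angular":[0,0,-0.052]},
])

```text
time: 23.6
position: [0.372, -0.082, 0.3425]
orientation: [0.004, 0.727, 0.686, -0.003]
contact_force: [-0.3, 1.1, -1.0]
width: 0.0329
gripper_force: 40.4
```

```bash
python3 st.py
```

```text
23.6 p [ 0.372  -0.082   0.3425] q [-0.423 -0.079 -0.309  1.334 -0.009  1.206] F [-0.3  1.1 -1. ] w 0.0329
x [ 0.058  0.998 -0.01 ] y [ 0.998 -0.058  0.003] z [ 0.002 -0.01  -1.   ] pitch below horiz 89.39 az z -79.09
```

play_rows([
  {"translation":[0,-0.2,0],"angular":[0,0,0]},
  {"translation":[0.1,-0.43,0],"angular":[0,0,0]},
  {"translation":[0.3,-0.43,-0.1],"angular":[0,0,0]},
  {"translation":[0.484,-0.43,-0.25],"angular":[0,0,0]},
  {"translation":[0.484,-0.43,-0.4],"angular":[0,0,0]},
  {"translation":[0.484,-0.43,-0.4],"angular":[0,0,0]},
  {"translation":[0.484,-0.43,-0.4],"angular":[0,0,0]},
])

```text
time: 24.3
position: [0.4677, -0.1632, 0.2626]
orientation: [0.003, 0.725, 0.689, -0.003]
contact_force: [0.4, -0.6, -0.4]
width: 0.0326
gripper_force: 40.5
```

```bash
python3 st.py
python3 - <<'E'
from h import *
f=grab_frame("wrist"); C=cloud(f); cv2.imwrite("pics/w8.png",f["frame"])
for st,m in orange(f):
    P=C[m]; print(st,np.percentile(P[:,2],[5,50,95]).round(3))
    T=P[(P[:,2]>np.percentile(P[:,2],95)-.006)]; print(cv2.minAreaRect((T[:,:2]*1000).astype(np.float32)))
k=(C[...,2]>.1)&(C[...,2]<.109)&(C[...,0]>.4)&(C[...,0]<.64)&(C[...,1]>-.36)&(C[...,1]<-.08); P=C[k]
# +y outer wall line & divider: print y profile at slices
for a,b in((.45,.46),(.50,.51),(.56,.57)):
    y=np.sort(P[(P[:,0]>a)&(P[:,0]<b)][:,1]); 
    h,e=np.histogram(y,bins=np.arange(-.33,-.1,.0025)); print(a,[(round(e[i],4),int(h[i])) for i in range(len(h)) if h[i]>2])
E
```

```text
24.3 p [ 0.4677 -0.1632  0.2626] q [-0.495  0.175 -0.237  1.155 -0.007  1.127] F [ 0.4 -0.6 -0.4] w 0.0326
x [ 0.051  0.999 -0.008] y [ 0.999 -0.051  0.   ] z [-0.    -0.008 -1.   ] pitch below horiz 89.55 az z -92.24
[ 245  183   68  148 8750] [0.168 0.205 0.206]
((468.74566650390625, -137.0789337158203), (113.17670440673828, 29.91704559326172), 87.10305786132812)
[ 97 239  35  41 242] [-0.37  -0.277 -0.241]
((69.2509536743164, -411.2466125488281), (9.695867538452148, 34.718849182128906), 2.6498429775238037)
0.45 [(np.float64(-0.3125), 5), (np.float64(-0.31), 19), (np.float64(-0.3075), 21), (np.float64(-0.305), 59), (np.float64(-0.3025), 6), (np.float64(-0.135), 28), (np.float64(-0.1325), 42), (np.float64(-0.13), 49), (np.float64(-0.1275), 25)]
0.5 [(np.float64(-0.3125), 3), (np.float64(-0.3075), 10), (np.float64(-0.21), 19), (np.float64(-0.2075), 30), (np.float64(-0.1375), 32), (np.float64(-0.135), 42), (np.float64(-0.1325), 52), (np.float64(-0.13), 10)]
0.56 [(np.float64(-0.215), 8), (np.float64(-0.2125), 36), (np.float64(-0.21), 43), (np.float64(-0.14), 38), (np.float64(-0.1375), 45), (np.float64(-0.135), 49)]
```

View pics/w8.png

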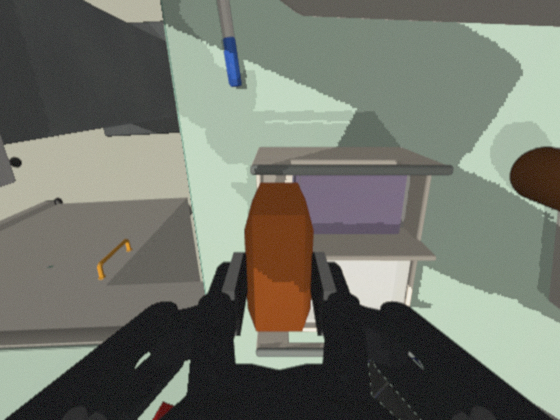

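The picture shows the block (279,255) square in the grip above the bay, with the carton at (350,205) behind it. I measure the block's offset along the bay width.

Run:
```python
from h import *
s=read_state(); f=grab_frame("wrist"); C=cloud(f); m=orange(f)[0][1]
P=C[m]; P=P[(np.abs(P[:,2]-.205)<.004)&(np.abs(P[:,0]-.468)<.03)]
h,e=np.histogram(P[:,1],bins=np.arange(-.24,-.08,.004)); print([(round(e[i],3),int(h[i])) for i in range(len(h)) if h[i]])
# far (camera side) lower corner via side face x extents
Q=C[m]; Q=Q[(Q[:,2]<.19)&(Q[:,2]>.13)&(np.abs(Q[:,0]-.468)<.03)]; print(len(Q),np.percentile(Q,[2,50,98],axis=0).round(4).tolist())
print(s["position"])
```

```text
[(np.float64(-0.196), 100), (np.float64(-0.192), 339), (np.float64(-0.188), 364), (np.float64(-0.184), 367), (np.float64(-0.18), 392), (np.float64(-0.176), 398), (np.float64(-0.172), 411), (np.float64(-0.168), 421), (np.float64(-0.164), 426), (np.float64(-0.16), 448), (np.float64(-0.156), 453), (np.float64(-0.152), 454), (np.float64(-0.148), 477), (np.float64(-0.144), 490), (np.float64(-0.14), 500), (np.float64(-0.136), 638), (np.float64(-0.132), 154)]
1077 [[0.4557, -0.1374, 0.1487], [0.47, -0.1315, 0.1731], [0.4839, -0.1307, 0.1893]]
[ 0.46815096 -0.16373669  0.2638578 ]
```

play_rows([
  {"translation":[0.003,-0.026,-0.05],"angular":[0,0,0]},
  {"translation":[0.003,-0.026,-0.15],"angular":[0,0,0]},
  {"translation":[0.003,-0.026,-0.25],"angular":[0,0,0]},
  {"translation":[0.003,-0.026,-0.32],"angular":[0,0,0]},
  {"translation":[0.003,-0.026,-0.32],"angular":[0,0,0]},
  {"translation":[0.003,-0.026,-0.32],"angular":[0,0,0]},
])

```text
time: 25.0
position: [0.4686, -0.1699, 0.1997]
orientation: [0.005, 0.726, 0.688, -0.002]
contact_force: [0.2, -0.3, -0.7]
width: 0.0322
gripper_force: 42.6
```

```bash
python3 st.py
```

```text
25.0 p [ 0.4686 -0.1699  0.1997] q [-0.506  0.221 -0.342  1.001 -0.007  1.118] F [ 0.2 -0.3 -0.7] w 0.0322
x [ 0.053  0.999 -0.01 ] y [ 0.999 -0.053  0.004] z [ 0.003 -0.01  -1.   ] pitch below horiz 89.4 az z -72.85
```

play_rows([
  {"translation":[0,0.006,0],"angular":[0.0016,0,0]},
  {"translation":[0,0.006,-0.03],"angular":[0.0016,0,0]},
  {"translation":[0,0.006,-0.06],"angular":[0.0016,0,0]},
  {"translation":[0,0.006,-0.09],"angular":[0.0016,0,0]},
  {"translation":[0,0.006,-0.09],"angular":[0.0016,0,0]},
])

```text
time: 25.5
position: [0.4671, -0.1681, 0.18]
orientation: [-0.001, 0.725, 0.688, -0.0]
contact_force: [-3.6, -0.0, -1.2]
width: 0.0322
gripper_force: 42.7
```

play_rows([
  {"translation":[0,0,-0.02],"angular":[0,0,0]},
  {"translation":[0,0,-0.04],"angular":[0,0,0]},
  {"translation":[0,0,-0.06],"angular":[0,0,0]},
  {"translation":[0,0,-0.06],"angular":[0,0,0]},
])

```text
time: 25.9
position: [0.4678, -0.1682, 0.1682]
orientation: [-0.0, 0.725, 0.688, 0.001]
contact_force: [-2.8, -0.9, -0.2]
width: 0.0325
gripper_force: 43.1
```

play_rows([
  {"translation":[0,0,-0.02],"angular":[0,0,0]},
  {"translation":[0,0,-0.04],"angular":[0,0,0]},
  {"translation":[0,0,-0.04],"angular":[0,0,0]},
])

```text
time: 26.2
position: [0.4679, -0.1682, 0.16]
orientation: [-0.0, 0.725, 0.688, 0.001]
contact_force: [-3.0, -1.1, -1.7]
width: 0.0325
gripper_force: 42.9
```

play_rows([
  {"translation":[0,0,-0.02],"angular":[0,0,0]},
  {"translation":[0,0,-0.04],"angular":[0,0,0]},
  {"translation":[0,0,-0.05],"angular":[0,0,0]},
  {"translation":[0,0,-0.05],"angular":[0,0,0]},
])

```text
time: 26.6
position: [0.4681, -0.1682, 0.1504]
orientation: [-0.0, 0.725, 0.688, 0.001]
contact_force: [-4.6, -0.6, -2.1]
width: 0.0323
gripper_force: 43.0
```

play_rows([
  {"translation":[0,0,-0.012],"angular":[0,0,0]},
  {"translation":[0,0,-0.012],"angular":[0,0,0]},
  {"translation":[0,0,-0.012],"angular":[0,0,0]},
])

```text
time: 26.9
position: [0.4681, -0.1682, 0.1482]
orientation: [0.0, 0.725, 0.688, 0.001]
contact_force: [-4.8, -0.2, -0.9]
width: 0.0328
gripper_force: 43.1
```

play_rows([
  {"translation":[0,0,0],"angular":[0,0,0]},
  {"translation":[0,0,0],"angular":[0,0,0]},
  {"translation":[0,0,0],"angular":[0,0,0]},
  {"translation":[0,0,0],"angular":[0,0,0]},
  {"translation":[0,0,0.15],"angular":[0,0,0]},
  {"translation":[0,0,0.3],"angular":[0,0,0]},
  {"translation":[0,0,0.5],"angular":[0,0,0]},
  {"translation":[0,0,0.5],"angular":[0,0,0]},
], fingers=-1)

```text
time: 27.7
position: [0.4712, -0.1696, 0.254]
orientation: [0.005, 0.725, 0.688, 0.003]
contact_force: [-0.4, -0.7, -0.1]
width: 0.0853
gripper_force: 0.0
```

```bash
python3 st.py
cat > chk.py <<'E'
from h import *
import sys
f=grab_frame("wrist"); C=cloud(f); cv2.imwrite(sys.argv[1],f["frame"]); 
for st,m in orange(f):
    P=C[m]; k=(P[:,2]>.04)&(P[:,2]<.15)&(P[:,0]>.42)&(P[:,0]<.52)&(P[:,1]>-.21)&(P[:,1]<-.12); P=P[k]
    if len(P)<100: continue
    zt=np.percentile(P[:,2],95); T=P[P[:,2]>zt-.005]; n=np.linalg.svd(T-T.mean(0),full_matrices=False)[2][2]
    print(st,"top z",zt.round(4),np.median(T[:,2]).round(4),cv2.minAreaRect((T[:,:2]*1000).astype(np.float32)),"normal",n.round(3))
hsv=cv2.cvtColor(f["frame"],cv2.COLOR_BGR2HSV); P=C[cv2.inRange(hsv,(115,25,50),(165,150,255))>0]; P=P[(P[:,0]>.45)&(P[:,0]<.62)&(P[:,1]<-.12)&(P[:,1]>-.22)&(P[:,2]>.05)&(P[:,2]<.08)]
A=np.c_[P[:,:2],np.ones(len(P))]; c=np.linalg.lstsq(A,P[:,2],rcond=None)[0]; print("carton plane slope",c[:2].round(3),"z",np.median(P[:,2]).round(4),"x range",np.percentile(P[:,0],[1,99]).round(4))
E
python3 chk.py pics/w9.png
```

```text
27.7 p [ 0.4712 -0.1696  0.254 ] q [-0.507  0.184 -0.248  1.127  0.002  1.116] F [-0.4 -0.7 -0.1] w 0.0853
x [ 0.052  0.999 -0.003] y [ 0.999 -0.052  0.011] z [ 0.011 -0.004 -1.   ] pitch below horiz 89.33 az z -19.24
[ 252  170   40   71 2661] top z 0.0922 0.0912 ((467.06103515625, -167.55108642578125), (64.63310241699219, 28.597301483154297), 87.49105834960938) normal [-0.01   0.011 -1.   ]
carton plane slope [-0.001 -0.   ] z 0.0657 x range [0.486 0.582]
```

The block is held upright 20 mm above its seat and the carton is flat. I shut the fingers and press.

play_rows([
  {"translation":[-0.02,0.009,0],"angular":[0,0,0]},
  {"translation":[-0.02,0.009,-0.05],"angular":[0,0,0]},
  {"translation":[-0.02,0.009,-0.1],"angular":[0,0,0]},
  {"translation":[-0.02,0.009,-0.15],"angular":[0,0,0]},
  {"translation":[-0.02,0.009,-0.2],"angular":[0,0,0]},
  {"translation":[-0.02,0.009,-0.28],"angular":[0,0,0]},
  {"translation":[-0.02,0.009,-0.34],"angular":[0,0,0]},
  {"translation":[-0.02,0.009,-0.36],"angular":[0,0,0]},
  {"translation":[-0.02,0.009,-0.36],"angular":[0,0,0]},
], fingers=1)

```text
time: 28.65
position: [0.464, -0.1663, 0.1756]
orientation: [-0.0, 0.725, 0.688, 0.001]
contact_force: [-0.3, 0.3, 0.5]
width: 0.0001
gripper_force: 0.0
```

play_rows([
  {"translation":[0,0,-0.015],"angular":[0,0,0]},
  {"translation":[0,0,-0.03],"angular":[0,0,0]},
  {"translation":[0,0,-0.045],"angular":[0,0,0]},
  {"translation":[0,0,-0.06],"angular":[0,0,0]},
  {"translation":[0,0,-0.06],"angular":[0,0,0]},
])

```text
time: 29.15
position: [0.4643, -0.1665, 0.1642]
orientation: [0.0, 0.725, 0.688, 0.001]
contact_force: [0.2, 0.8, 0.2]
width: -0.0001
gripper_force: 0.0
```

play_rows([
  {"translation":[0,0,-0.015],"angular":[0,0,0]},
  {"translation":[0,0,-0.03],"angular":[0,0,0]},
  {"translation":[0,0,-0.045],"angular":[0,0,0]},
  {"translation":[0,0,-0.05],"angular":[0,0,0]},
  {"translation":[0,0,-0.05],"angular":[0,0,0]},
])

```text
time: 29.65
position: [0.4647, -0.1668, 0.1553]
orientation: [0.001, 0.725, 0.688, 0.001]
contact_force: [-1.9, 0.1, 6.3]
width: -0.0002
gripper_force: 2.8
```

play_rows([
  {"translation":[0.005,0,-0.015],"angular":[0,0,0]},
  {"translation":[0.005,0,-0.03],"angular":[0,0,0]},
  {"translation":[0.005,0,-0.045],"angular":[0,0,0]},
  {"translation":[0.005,0,-0.045],"angular":[0,0,0]},
])

```text
time: 30.05
position: [0.4655, -0.1665, 0.145]
orientation: [0.0, 0.725, 0.688, 0.001]
contact_force: [0.4, 0.1, -0.7]
width: 0.0002
gripper_force: 0.0
```

play_rows([
  {"translation":[0,0,-0.015],"angular":[0,0,0]},
  {"translation":[0,0,-0.03],"angular":[0,0,0]},
  {"translation":[0,0,-0.03],"angular":[0,0,0]},
])

```text
time: 30.35
position: [0.4659, -0.1665, 0.1436]
orientation: [0.002, 0.725, 0.688, 0.002]
contact_force: [-9.5, 5.1, 35.6]
width: 0.0003
gripper_force: 17.8
```

A hard stop at TCP 0.1436 means it is seated. I retreat and check.

play_rows([
  {"translation":[0,0,0.05],"angular":[0,0,0]},
  {"translation":[0,0,0.2],"angular":[0,0,0]},
  {"translation":[0,0,0.4],"angular":[0,0,0]},
  {"translation":[0,0,0.6],"angular":[0,0,0]},
  {"translation":[0,0,0.6],"angular":[0,0,0]},
  {"translation":[0,0,0.6],"angular":[0,0,0]},
])

```text
time: 30.95
position: [0.4661, -0.1668, 0.2603]
orientation: [0.002, 0.725, 0.688, 0.001]
contact_force: [-0.2, 0.0, -1.2]
width: -0.0002
gripper_force: 0.0
```

```bash
python3 st.py; python3 chk.py pics/w10.png
```

```text
30.95 p [ 0.4661 -0.1668  0.2603] q [-0.507  0.175 -0.243  1.149  0.002  1.116] F [-0.2  0.  -1.2] w -0.0002
x [ 0.052  0.999 -0.   ] y [ 0.999 -0.052  0.004] z [ 0.004 -0.    -1.   ] pitch below horiz 89.75 az z -5.0
[ 261  172   37   60 2051] top z 0.0728 0.0717 ((467.0423278808594, -167.47903442382812), (64.55036926269531, 29.022287368774414), 86.27565002441406) normal [-0.034  0.059 -0.998]
carton plane slope [-0.     0.001] z 0.0657 x range [0.4846 0.582 ]
```

View pics/w10.png

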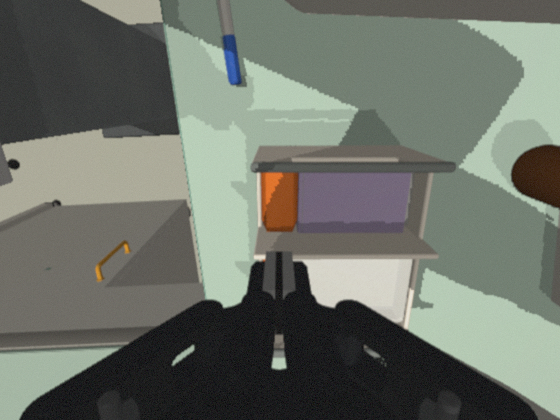

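The block's top is at about 0.071, it sits snug between the front edge (262) and the carton (298), and the carton is flat. Handing in.

```bash
python3 -c "from workcell import sign_off; print(sign_off())"
```

```text
the job is handed in; nothing more can be done
None
```

The job is handed in at about 31 s, with no verdict returned. By my last measurements the lilac carton is flat and pushed back, and the orange block stands on edge with its top at about 71 mm, as when seated. The plate's travel I inferred from the fit, and I moved nothing else knowingly.

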